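# Set the lens tweezers to the orange gap gauge and hold

## Task

Pick the sprung lens tweezers up off their blue rest by the red grips, bring the two white tips just above the orange-banded gauge, pointing along its band, and squeeze until the tip gap matches the band's 14 mm width, one tip at each edge of the band. The tips must never be pinched together, and the jar, lens mount and steel post base nearby are to be left alone. Finish while holding: the tweezers stay in the gripper, clear of the gauge, with that gap kept steady.

Things in the scene. Friction and masses are not known exactly. Their poses are not given: they have to be found in the camera images.
- grip (a point): Centre between the two red grips (each 30 mm long, 14 mm tall) of the sprung tweezers (163 mm long, 50 g, balanced near here, lying flat). 7 mm above their flat underside. Axes: x to the tips, y to the left arm, z up. Back end at x -103, hinges -85, tips +60 mm. Grasp across y from above: width over the grips 36 mm relaxed (38 at their front edges), 25 mm at a tip gap of 14 mm.
- tip_left (a point): Inner face of the left arm's tip end, 3 mm above the tweezers' underside. Arms: steel strips on edge, 2.5 mm thick, 12 mm tall; the last 27 mm is a white tip 6 mm tall. Tip gap = distance to tip_right: 32 mm relaxed; it changes 1.7 mm for each mm of width over the grips.
- tip_right (a point): Inner face of the right arm's tip end, like tip_left.
- jaw_left (a joint): Closing angle of the left arm, rad: 0 relaxed (gap 32 mm), 0.062 at 14 mm, 0.11 tips shut. The right arm mirrors it. A spring opens both: about 6.5 N on each grip holds the 14 mm gap (the grips' outer faces are then parallel), about 12 N shuts the tips.
- rest: Fixed rest carrying the tweezers at first, their underside 45 mm above the table: black foot 165 x 60 x 8 mm with two blue bridges 45 mm tall, the rear one 64 to 100 mm behind its origin, the front one 38 to 52 mm ahead, open between. Origin on the table, below the grips (within 5 mm); x towards the tips.
- mark (a point): Centre of the orange band on top of the orange gauge, 60 mm above the table. The fixed gauge is a black plate 36 mm (x) by 64 mm (y) by 8 mm on a 25 mm steel pillar with a 48 mm round foot; the orange band runs over the whole plate along x and is 14 mm wide in y. z up.
- gauge_blue: A second gauge of the same shape, also 60 mm tall, with a 24 mm wide blue band, not used. Origin on the table under its pillar.
- lens_jar: Amber glass jar with black cap, 44 mm across, 45 mm tall, loose; leave alone. Origin at the underside.
- lens_mount: Lens in a black ring on a round foot, 57 mm wide, 79 mm tall, loose; leave alone. Origin at the underside.
- post_base: Steel cylinder 40 mm across, 30 mm tall, loose; leave alone. Origin at the underside.
Things that resemble listed ones, but are neither listed nor needed, are in the scene too. What is shaped like the rest but yellow is not meant. There is more than one size of the part that bears grip; the job needs the larger.

How it is judged:
By the outcome, as a careful person would: the job done as asked, in the order asked, and still so for the second after the job is handed in, while the arm keeps its last pose, push and grip.
It also fails if it takes over 40 s, if anything falls off the work surface, if the arm or the gripper's body presses on something with over 40 N, if the wrist force passes 120 N, or if a joint passes its speed limit or range.

## Robot

A 6-joint arm with a two-finger parallel gripper is mounted at the origin on the work surface. World frame = base frame: x ahead of the robot, y to its left, z up, the work surface at z = 0. Lengths are in m, angles in degrees, forces in N, time in s.
With the tool pointing down it reaches from about 0.3 to 0.775 m from the base axis. Payload 14.6 kg.
Tool frame: the origin (TCP) lies on the centre line of the jaws, within the pads' length; the fingertips stand 19 mm ahead of it and the grasp point (between the pads) is the TCP; z points along the fingers, y is the line along which they close (so a half turn about z gives the same grasp; the last joint's range is limited). The gripper opens to 94 mm and grips with 3 to 60 N. Pads are 16 mm wide; open, the fingers measure 119 mm over their backs; the gripper's body (75 mm by 177 mm) begins 78 mm behind the grasp point.
Start: joints at [-79.045, 17.183, 87.147, -0, 75.671, -3.816], TCP at [0.14, -0.532, 0.224] pointing down, gripper open.
Joint ranges: [-173.82, 173.82], [-45.26, 126.66], [13.44, 144.39], [-59.66, 239.66], [0, 175.72], [-146.38, 146.38]. Speed limits (degrees/s): [127.2, 127.2, 147.25, 180, 180, 180].

## Interface

Orientations are given as a 3x3 rotation matrix whose columns are the frame's x, y, z axes.
In Python, from workcell import ctrl, camera, order gives the robot as it stands.
- The arm moves only by the tool send_rows, never from a script. Its argument "moves" is a list of rows, each an object with "grip": the opening, from 0 (shut) to 1 (fully open); "delta_pos": the shift along the tool's x, y, z in mm, a list of three; "turn": the turn about the tool's z in rad. In form: [{"grip": grip, "delta_pos": [tx, ty, tz], "turn": turn}, ...]. A call has 1 to 5 rows; each row is the pose to reach, as a shift and turn from the pose commanded when the call began, along the tool's axes at that moment; what a row does not reach only later rows make up. A row lasts 1/8 s, in which the tool goes at most 62.5 mm and 10.7 degrees, less where a joint would pass 70% of its speed; a pose out of reach is approached as far as the arm can. A call with a gripper value outside its range is refused whole. The fingers move at their own pace and stop on an object; the grip force is fixed at half the most. Time passes only in rows, so rows that repeat a pose let the fingers close. It gives the time, the measured TCP pose, the force, the opening and the grip force at its end, in the units of the state.
- ctrl.get_obs(): the state, without advancing time (a new reading comes with each control period).
- camera(name): name is "side" or "top" or "wrist"; returns a dict with "img" (420x560x3 uint8, red, green, blue), "K" (3x3 intrinsics, pixels), "world_from_camera" (4x4, takes a point from camera to world coordinates). Camera axes: x right, y down, z forward; pixel columns grow to the right and rows downward; lengths in m; the calibration is good to about 2 mm. A picture is of the moment at which its call begins. There is no depth.
- order.hand_in(): hands the job in; it is judged then, once.
The state is a dict: "time": time; "joint_positions": joint angles; "joint_vel": joint speeds; "joint_torque": joint torques, N m; "position": TCP position; "eef_rot": TCP orientation; "contact_force": force on the tool from outside, world axes, zero at the start; "torque": the same for the moment, N m; "opening": finger opening in m; "grasp_force": force on a finger pad.
Only numpy, scipy, OpenCV 4.12 (cv2) and the standard library are available. Lean on these libraries where they do the work, as an engineer would, in place of code of your own. Each camera call takes 0.05 s, during which the arm holds its last target. There are 200 camera calls.

## Working session

There is one attempt and no reset: what is moved stays moved. The work goes in short steps, Python scripts to look and compute and a tool call to move; the robot and the scene stay as the last step left them, time stands still between calls to the robot, and variables do not carry over. Pictures are saved under pics/ and viewed, at most 10 in all, crops included, and the job is handed in when it is done.

Besides the shell and the picture viewer there is one more tool, called after "Request:" by a JSON object that holds its "api" and its "payload". send_rows: Moves the arm, as the interface text tells. Its arguments: {"type":"object","properties":{"moves":{"type":"array","items":{"type":"object","properties":{"grip":{"type":"number"},"delta_pos":{"type":"array","items":{"type":"number"}},"turn":{"type":"number"}}}}},"required":["moves"]}

```bash
mkdir -p pics; cat > h.py <<'E'
import numpy as np, cv2
from workcell import ctrl, camera, order
def snap(n,f):
    c=camera(n); cv2.imwrite(f'pics/{f}.png',c['img'][:,:,::-1]); np.savez(f'pics/{f}.npz',**c); return c
def load(f): return dict(np.load(f'pics/{f}.npz'))
def ray(c,u,v,z):
    T=c['world_from_camera']; d=T[:3,:3]@np.linalg.inv(c['K'])@[u,v,1]; o=T[:3,3]
    return o+d*(z-o[2])/d[2]
def proj(c,p):
    T=c['world_from_camera']; q=c['K']@(T[:3,:3].T@(np.array(p)-T[:3,3])); return q[:2]/q[2]
E
python3 - <<'E'
from h import *
a=snap('top','top1');b=snap('side','side1')
print(a['K'][0,0],a['world_from_camera'].round(3));print(b['world_from_camera'].round(3))
o=ctrl.get_obs();print(o['time'],o['position'],o['eef_rot'],o['opening'],o['contact_force'])
E
```

```text
481.94973274948757 [[ 0.008 -0.996  0.087  0.487]
 [-1.    -0.009 -0.008  0.076]
 [ 0.008 -0.087 -0.996  1.156]
 [ 0.     0.     0.     1.   ]]
[[-0.998 -0.048  0.037  0.562]
 [-0.06   0.769 -0.636  0.942]
 [ 0.002 -0.637 -0.771  1.094]
 [ 0.     0.     0.     1.   ]]
0.1 [ 0.14016854 -0.53160493  0.22393654] [[ 9.66956254e-01  2.54942273e-01 -2.01954786e-04]
 [ 2.54942342e-01 -9.66955675e-01  1.06056218e-03]
 [ 7.51008057e-05 -1.07700406e-03 -9.99999417e-01]] 0.09428387037044297 [-0.26369347 -0.22234877  0.23991272]
```

View pics/top1.png

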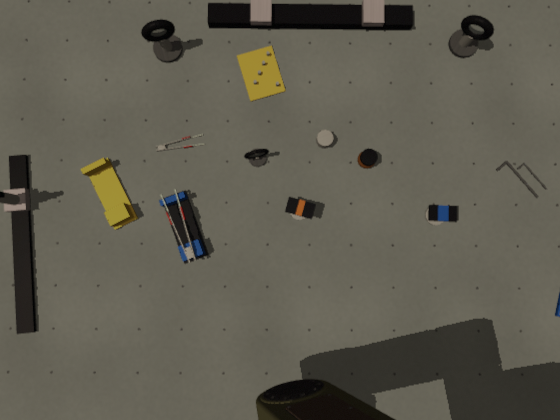

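View pics/side1.png

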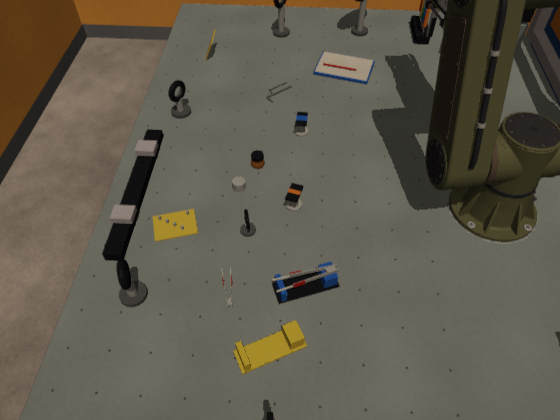

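The larger tweezers lie on the blue rest at top (182,225), hinge (190,255), tips (172,195). Look-alikes are the smaller tweezers on the table (180,143), the yellow rest (110,195) and the red bar on a tray (side view 340,67). The orange gauge is at top (300,208) and the unused blue gauge at (443,213). I choose the tweezers on the blue rest and check that in a close crop.

```bash
python3 - <<'E'
from h import *
c=load('top1');im=c['img'][:,:,::-1]
A=cv2.resize(im[180:270,150:220],None,fx=6,fy=6,interpolation=cv2.INTER_CUBIC)
B=cv2.resize(im[190:225,278:323],None,fx=8,fy=8,interpolation=cv2.INTER_CUBIC)
o=np.zeros((540,800,3),np.uint8);o[:,:420]=A;o[:280,430:790]=B;cv2.imwrite('pics/crop1.png',o)
hsv=cv2.cvtColor(c['img'],cv2.COLOR_RGB2HSV).astype(int);H,S,V=hsv[...,0],hsv[...,1],hsv[...,2]
red=(((H<6)|(H>172))&(S>130)&(V>70)).astype(np.uint8)
ora=((H>5)&(H<16)&(S>170)&(V>90)).astype(np.uint8)
blu=((H>100)&(H<125)&(S>150)&(V>60)).astype(np.uint8)
for n,m,z in(('red',red,.052),('ora',ora,.06),('blue',blu,.045)):
  k,l,s,ce=cv2.connectedComponentsWithStats(m)
  for i in range(1,k):
    if s[i,4]>5: print(n,s[i],ce[i].round(1),ray(c,*ce[i],z).round(4))
E
```

```text
red [184 146   8   2   9] [187.4 146.4] [0.7225 0.2882 0.052 ]
red [181 207   4  13  18] [182.5 213. ] [0.5676 0.2956 0.052 ]
red [166 212   6  13  17] [168.6 217.9] [0.5559 0.3271 0.052 ]
ora [295 200  10  16 101] [300.  207.3] [0.5825 0.0264 0.06  ]
blue [178 192   7   7  39] [181. 195.] [0.6098 0.3015 0.045 ]
blue [164 195  12   9  66] [169.9 199. ] [0.6003 0.3269 0.045 ]
blue [160 201   3   5   9] [161.1 202.8] [0.5913 0.3469 0.045 ]
blue [438 206  11  15 164] [443. 213.] [ 0.5736 -0.3058  0.045 ]
blue [192 239  11  17 110] [197.2 247.5] [0.4891 0.2613 0.045 ]
blue [185 243   4   4  14] [186.5 244.5] [0.4957 0.2859 0.045 ]
blue [178 246   8  15  47] [181.9 253.4] [0.4753 0.296  0.045 ]
blue [556 297   4  19  42] [558.  307.7] [ 0.3591 -0.5645  0.045 ]
```

View pics/crop1.png

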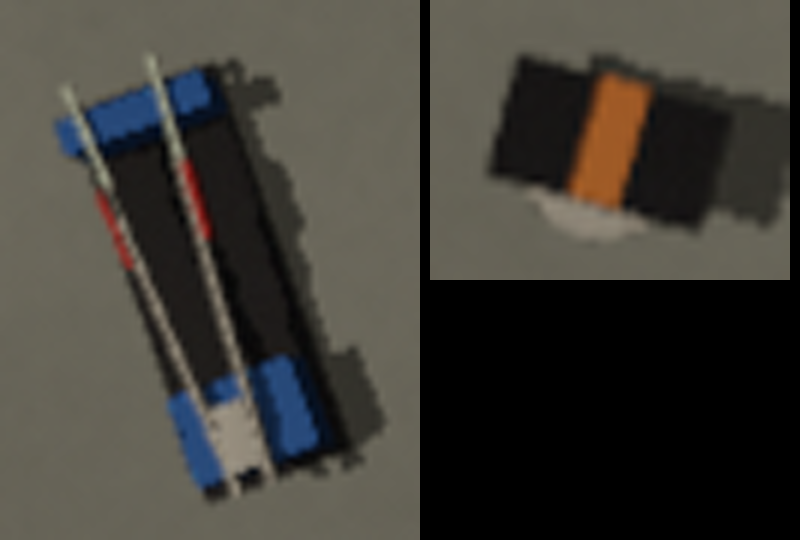

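The crop confirms it: sprung tweezers with red grips on blue bridges, tips toward +x/+y. The red spacing is 33.6 mm, which fits the larger size. The orange band's centre is at (0.5825, 0.026). Moving above the tweezers.

Request:
{"api": "send_rows", "payload": {"moves": [{"grip": 1,"delta_pos": [607,-647,0],"turn": 0},{"grip": 1,"delta_pos": [607,-647,0],"turn": 0},{"grip": 1,"delta_pos": [607,-647,0],"turn": 0},{"grip": 1,"delta_pos": [607,-647,0],"turn": 0},{"grip": 1,"delta_pos": [607,-647,0],"turn": 0}]}}

```text
time: 0.72
position: [0.2893, -0.2551, 0.2244]
eef_rot: [[0.967, 0.254, 0.0], [0.254, -0.967, -0.0], [0.0, 0.0, -1.0]]
contact_force: [0.8, -0.1, -0.5]
opening: 0.0944
grasp_force: 0.0
```

Request:
{"api": "send_rows", "payload": {"moves": [{"grip": 1,"delta_pos": [407,-478,0],"turn": 0},{"grip": 1,"delta_pos": [407,-478,0],"turn": 0},{"grip": 1,"delta_pos": [407,-478,0],"turn": 0},{"grip": 1,"delta_pos": [407,-478,0],"turn": 0},{"grip": 1,"delta_pos": [407,-478,0],"turn": 0}]}}

```text
time: 1.35
position: [0.4245, 0.0269, 0.2245]
eef_rot: [[0.967, 0.255, 0.0], [0.255, -0.967, -0.0], [0.0, 0.0, -1.0]]
contact_force: [0.4, -1.3, -0.3]
opening: 0.094
grasp_force: 0.0
```

Request:
{"api": "send_rows", "payload": {"moves": [{"grip": 1,"delta_pos": [205,-240,0],"turn": -0.1},{"grip": 1,"delta_pos": [205,-240,0],"turn": -0.1},{"grip": 1,"delta_pos": [205,-240,0],"turn": -0.1},{"grip": 1,"delta_pos": [205,-240,0],"turn": -0.1},{"grip": 1,"delta_pos": [205,-240,0],"turn": -0.1}]}}

```text
time: 1.98
position: [0.5602, 0.3083, 0.2241]
eef_rot: [[0.937, 0.35, -0.0], [0.35, -0.937, -0.0], [-0.0, 0.0, -1.0]]
contact_force: [0.5, -0.3, -0.2]
opening: 0.094
grasp_force: 0.0
```

Request:
{"api": "send_rows", "payload": {"moves": [{"grip": 1,"delta_pos": [0,0,0],"turn": 0},{"grip": 1,"delta_pos": [0,0,0],"turn": 0},{"grip": 1,"delta_pos": [0,0,0],"turn": 0}]}}

```text
time: 2.35
position: [0.5597, 0.3052, 0.2251]
eef_rot: [[0.937, 0.349, 0.001], [0.349, -0.937, 0.0], [0.001, 0.0, -1.0]]
contact_force: [0.8, 0.1, 0.5]
opening: 0.0936
grasp_force: 0.0
```

```bash
python3 - <<'E'
from h import *
c=snap('wrist','w1');print(c['world_from_camera'].round(3),c['K'][0,0])
o=ctrl.get_obs();print(o['time'],o['position'],o['eef_rot'].round(4) if hasattr(o['eef_rot'],'round') else o['eef_rot'])
E
```

```text
[[ 0.349 -0.91  -0.223  0.625]
 [-0.937 -0.339 -0.082  0.33 ]
 [-0.001  0.238 -0.971  0.385]
 [ 0.     0.     0.     1.   ]] 339.9742009297901
2.4 [0.55974069 0.30525255 0.22521141] [[ 9.371e-01  3.491e-01  8.000e-04]
 [ 3.491e-01 -9.371e-01  3.000e-04]
 [ 8.000e-04 -0.000e+00 -1.000e+00]]
```

View pics/w1.png

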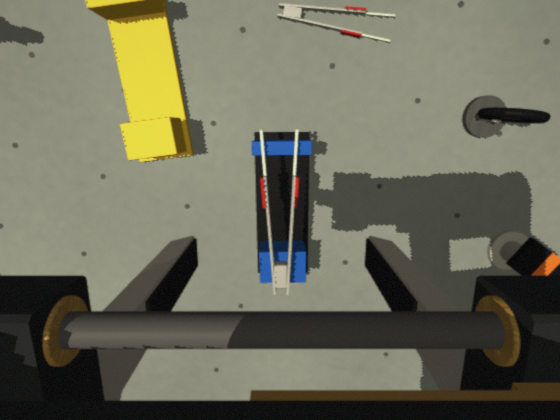

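Wrist view: the tweezers lie on the blue rest with red grips near (264,192) and (296,187), tips near (263,132) and (297,132), and back end near (281,290). The small tweezers at (340,20) and the yellow rest at (140,80) stay clear.

```bash
cat >> h.py <<'E'
def comps(c,kind,amin=5):
    hsv=cv2.cvtColor(c['img'],cv2.COLOR_RGB2HSV).astype(int);H,S,V=hsv[...,0],hsv[...,1],hsv[...,2]
    m={'red':((H<6)|(H>172))&(S>130)&(V>70),'ora':(H>5)&(H<16)&(S>170)&(V>90),'blue':(H>100)&(H<125)&(S>150)&(V>60),'white':(S<45)&(V>140)}[kind].astype(np.uint8)
    k,l,s,ce=cv2.connectedComponentsWithStats(m)
    return [(s[i],ce[i].round(1),l==i) for i in range(1,k) if s[i,4]>amin]
E
python3 - <<'E'
from h import *
c=load('w1')
for k,z in(('red',.059),('white',.053),('blue',.045),('ora',.06)):
  for s,ce,m in comps(c,k,25):
    v,u=np.nonzero(m); 
    r=cv2.minAreaRect(np.c_[u,v].astype(np.float32))
    print(k,s,ce,ray(c,*ce,z)[:2].round(4),[ray(c,*p,z)[:2].round(4).tolist() for p in cv2.boxPoints(r)])
E
```

```text
red [345   6  21   4  49] [355.    7.9] [0.7391 0.305 ] [[0.7358, 0.3131], [0.7376, 0.3136], [0.7424, 0.2969], [0.7406, 0.2963]]
red [341  30  20   7  70] [350.3  32.9] [0.7195 0.301 ] [[0.7165, 0.3092], [0.7195, 0.3097], [0.7222, 0.2924], [0.7192, 0.2919]]
red [260 176   6  33 123] [262.3 192.5] [0.5585 0.3254] [[0.5723, 0.334], [0.5739, 0.3306], [0.5452, 0.3171], [0.5435, 0.3206]]
red [295 176   5  32 102] [296.5 190.4] [0.5721 0.2949] [[0.5557, 0.2916], [0.5851, 0.3007], [0.5861, 0.2973], [0.5567, 0.2881]]
white [     0      0    560    310 106018] [254.7 142.9] [0.6004 0.3485] [[0.3369, 0.5487], [0.6387, 0.598], [0.809, 0.1399], [0.5484, -0.0191]]
white [28 20 10  9 41] [33.3 24.2] [0.6297 0.5671] [[0.6314, 0.5722], [0.6342, 0.5647], [0.6278, 0.5635], [0.625, 0.571]]
white [ 450  238   40   32 1030] [468.8 253.3] [0.5716 0.1027] [[0.5774, 0.1285], [0.5938, 0.0925], [0.5657, 0.0748], [0.5489, 0.1116]]
white [  122   350   300    49 12006] [268.  371.8] [0.3637 0.2493] [[0.3333, 0.4122], [0.4502, 0.0985], [0.3924, 0.0703], [0.2708, 0.3965]]
blue [252 140   9  16 115] [256.  147.7] 
[... 159 characters left out ...]
4], [0.6156, 0.3146], [0.6019, 0.3094], [0.5923, 0.3354]]
blue [298 140  14  16 198] [304.8 147.3] [0.613  0.3012] [[0.6173, 0.31], [0.6217, 0.298], [0.6082, 0.2927], [0.6037, 0.3048]]
blue [273 241  15  20 256] [280.1 250.7] [0.503  0.2863] [[0.5106, 0.2971], [0.5157, 0.2833], [0.4957, 0.2757], [0.4904, 0.2897]]
blue [291 241  16  41 554] [298.4 262. ] [0.4978 0.2635] [[0.4742, 0.2637], [0.5185, 0.2777], [0.5229, 0.263], [0.4787, 0.2485]]
blue [259 242  13  40 399] [264.4 262.7] [0.4843 0.2973] [[0.503, 0.3127], [0.5081, 0.3021], [0.4669, 0.2832], [0.4616, 0.2941]]
ora [532 253  28  23 331] [547.9 265.4] [0.5892 0.0253] [[0.5758, 0.0372], [0.604, 0.0288], [0.5984, 0.0143], [0.5699, 0.0225]]
```

Request:
{"api": "send_rows", "payload": {"moves": [{"grip": 0.64,"delta_pos": [6,-2,50],"turn": 0},{"grip": 0.64,"delta_pos": [6,-2,100],"turn": 0},{"grip": 0.64,"delta_pos": [6,-2,120],"turn": 0},{"grip": 0.64,"delta_pos": [6,-2,120],"turn": 0},{"grip": 0.64,"delta_pos": [6,-2,120],"turn": 0}]}}

```text
time: 3.02
position: [0.5656, 0.3106, 0.1069]
eef_rot: [[0.937, 0.35, 0.003], [0.35, -0.937, 0.001], [0.003, -0.0, -1.0]]
contact_force: [-0.6, 0.2, -0.0]
opening: 0.0606
grasp_force: 0.0
```

```bash
python3 - <<'E'
from h import *
c=snap('wrist','w2');o=ctrl.get_obs();print(c['K'][0,2],o['time'],o['position'],o['opening'])
R=np.array(o['eef_rot']);P=np.array(o['position'])
for s,ce,m in comps(c,'red',25):
    v,u=np.nonzero(m);r=cv2.minAreaRect(np.c_[u,v].astype(np.float32))
    print(s,ce,[((R.T@(ray(c,*p,.059)-P))*1000).round(1)[:2].tolist() for p in [r[0],*cv2.boxPoints(r)]])
E
```

```text
280.924065657369 3.075 [0.56554866 0.31057119 0.10681561] 0.060341501489467736
[373   0  32   8 141] [390.3   2.1] [[134.8, 58.2], [136.5, 49.5], [136.5, 66.5], [133.0, 66.8], [133.0, 49.7]]
[254 213   8  50 234] [257.5 237.4] [[-0.2, -16.1], [15.9, -18.7], [16.2, -15.5], [-16.9, -13.4], [-17.2, -16.8]]
[305 213   8  49 229] [308.5 237.6] [[0.0, 16.7], [-16.4, 14.3], [16.1, 16.0], [15.9, 19.1], [-16.6, 17.4]]
```

View pics/w2.png

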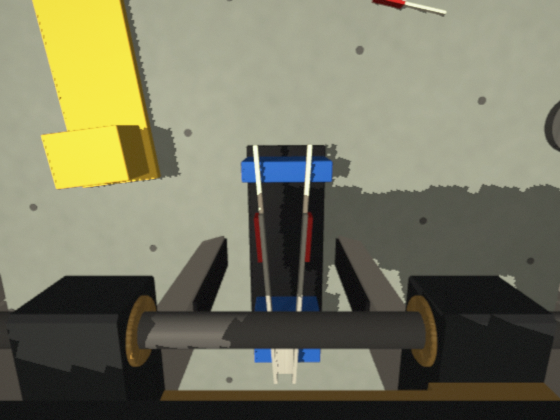

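The grips at (257,237) and (308,237) straddle the jaws' centre line within 0.5 mm. Descending.

Request:
{"api": "send_rows", "payload": {"moves": [{"grip": 0.64,"delta_pos": [0,0,25],"turn": 0},{"grip": 0.64,"delta_pos": [0,0,45],"turn": 0},{"grip": 0.64,"delta_pos": [0,0,53],"turn": 0},{"grip": 0.64,"delta_pos": [0,0,53],"turn": 0},{"grip": 0.64,"delta_pos": [0,0,53],"turn": 0}]}}

```text
time: 3.7
position: [0.5651, 0.3105, 0.0523]
eef_rot: [[0.937, 0.35, 0.001], [0.35, -0.937, 0.001], [0.001, -0.0, -1.0]]
contact_force: [-0.4, 0.1, -0.2]
opening: 0.0602
grasp_force: 0.0
```

Request:
{"api": "send_rows", "payload": {"moves": [{"grip": 0.42,"delta_pos": [0,0,0],"turn": 0},{"grip": 0.36,"delta_pos": [0,0,0],"turn": 0},{"grip": 0.33,"delta_pos": [0,0,0],"turn": 0},{"grip": 0.33,"delta_pos": [0,0,0],"turn": 0},{"grip": 0.33,"delta_pos": [0,0,0],"turn": 0}]}}

```text
time: 4.32
position: [0.5648, 0.3103, 0.0516]
eef_rot: [[0.937, 0.35, 0.0], [0.35, -0.937, 0.0], [0.0, 0.0, -1.0]]
contact_force: [0.7, -0.1, 2.3]
opening: 0.031
grasp_force: 3.6
```

Request:
{"api": "send_rows", "payload": {"moves": [{"grip": 0.33,"delta_pos": [0,0,-10],"turn": 0},{"grip": 0.33,"delta_pos": [0,0,-30],"turn": 0},{"grip": 0.33,"delta_pos": [0,0,-60],"turn": 0},{"grip": 0.33,"delta_pos": [0,0,-80],"turn": 0},{"grip": 0.33,"delta_pos": [0,0,-80],"turn": 0}]}}

```text
time: 4.95
position: [0.5653, 0.3106, 0.1335]
eef_rot: [[0.937, 0.35, 0.003], [0.35, -0.937, 0.001], [0.003, -0.0, -1.0]]
contact_force: [0.5, 0.2, -1.4]
opening: 0.0307
grasp_force: 2.8
```

```bash
python3 - <<'E'
from h import *
c=snap('wrist','w3');o=ctrl.get_obs();print(o['time'],o['position'],o['opening'],o['grasp_force'],o['contact_force'])
t=load('top1')
for k in ['top1']:
  c=load(k)
  for s,ce,m in comps(c,'ora',25):
    v,u=np.nonzero(m);r=cv2.minAreaRect(np.c_[u,v].astype(np.float32))
    p=[ray(c,*p,.06)[:2] for p in [r[0],*cv2.boxPoints(r)]]
    print(np.round(p,4).tolist(),[np.degrees(np.arctan2(*(p[i+1]-p[i])[::-1])).round(1) for i in(1,2,3)])
E
```

```text
5.0 [0.56474181 0.31031935 0.1318555 ] 0.031077191157745963 2.7874262630939484 [-0.19837807  0.52955925  0.26487692]
[[0.5829, 0.0263], [0.5681, 0.0382], [0.6017, 0.0289], [0.5977, 0.0143], [0.564, 0.0237]] [np.float64(-15.6), np.float64(-105.5), np.float64(164.4)]
```

View pics/w3.png

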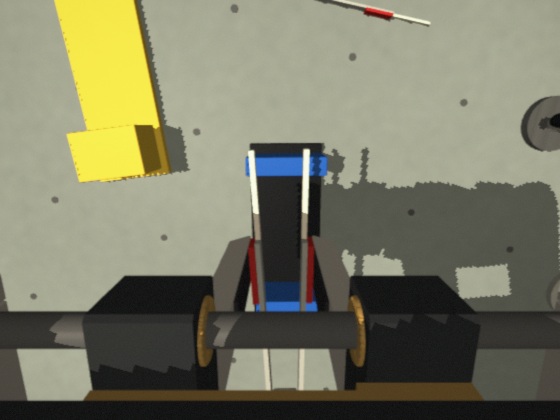

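Tweezers are held, with white tips at (252,155) and (306,152), clear of the rest. Moving to hover by the orange gauge.

Request:
{"api": "send_rows", "payload": {"moves": [{"grip": 0.33,"delta_pos": [-20,35,0],"turn": 0.08},{"grip": 0.33,"delta_pos": [-45,80,0],"turn": 0.22},{"grip": 0.33,"delta_pos": [-70,130,0],"turn": 0.36},{"grip": 0.33,"delta_pos": [-95,175,0],"turn": 0.5},{"grip": 0.33,"delta_pos": [-117,212,0],"turn": 0.6}]}}

```text
time: 5.62
position: [0.5284, 0.0689, 0.1303]
eef_rot: [[0.97, -0.244, -0.002], [-0.244, -0.97, -0.0], [-0.002, 0.001, -1.0]]
contact_force: [1.0, -0.1, -0.7]
opening: 0.0311
grasp_force: 2.8
```

Request:
{"api": "send_rows", "payload": {"moves": [{"grip": 0.33,"delta_pos": [2,14,0],"turn": 0.02},{"grip": 0.33,"delta_pos": [3,23,0],"turn": 0.026},{"grip": 0.33,"delta_pos": [3,26,0],"turn": 0.026},{"grip": 0.33,"delta_pos": [3,26,0],"turn": 0.026},{"grip": 0.33,"delta_pos": [3,26,0],"turn": 0.026}]}}

```text
time: 6.25
position: [0.5261, 0.0454, 0.1314]
eef_rot: [[0.965, -0.264, -0.0], [-0.264, -0.965, 0.0], [-0.0, -0.0, -1.0]]
contact_force: [-0.0, 0.2, 0.5]
opening: 0.0311
grasp_force: 2.8
```

```bash
python3 - <<'E'
from h import *
c=snap('wrist','w4');o=ctrl.get_obs();print(o['time'],o['position'],o['opening'],o['grasp_force'],o['contact_force'])
R=np.array(o['eef_rot']);P=np.array(o['position']);print(R.round(3))
for s,ce,m in comps(c,'ora',25):
    v,u=np.nonzero(m);r=cv2.minAreaRect(np.c_[u,v].astype(np.float32))
    p=[ray(c,*p,.06) for p in [r[0],*cv2.boxPoints(r)]]
    print(s,[(R.T@(q-P)*1000).round(1)[:2].tolist() for q in p],np.round(p[0],4))
for k in('red',):
  for s,ce,m in comps(c,k,25):
    print(k,s,ce,(R.T@(ray(c,*ce,P[2]+.007)-P)*1000).round(1))
E
```

```text
6.3 [0.52607796 0.04531349 0.13139944] 0.030922340552124537 2.787446044385433 [ 0.523058   -0.35086235 -0.59448661]
[[ 0.965 -0.264 -0.   ]
 [-0.264 -0.965  0.   ]
 [-0.    -0.    -1.   ]]
[ 278  110   23   54 1189] [[61.6, 3.8], [78.6, -3.5], [78.6, 10.9], [44.0, 11.3], [44.0, -3.6]] [0.5845 0.0254 0.06  ]
red [248 239  11  66 402] [252.9 271.5] [  0.1 -15.1  -7. ]
red [306 238   9  65 386] [309.8 269.9] [ 1.  12.5 -7. ]
```

View pics/w4.png

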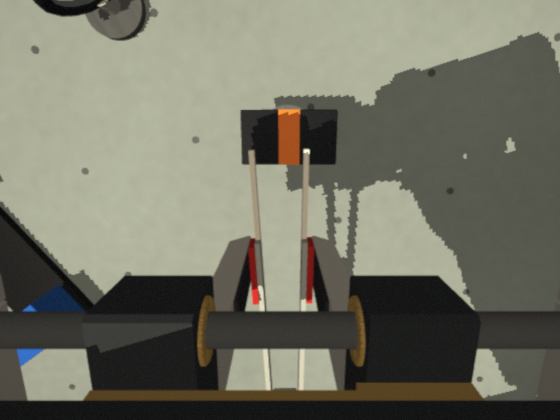

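The tips (252,153) and (306,152) bracket the orange band at (289,137), which is parallel to the tool axis. The centre needs about 4 mm of sideways shift, so I'm measuring the tip middle.

```bash
cat >> h.py <<'E'
def tips(c,P,R,rows):
    out=[]
    g=c['img'].astype(int).sum(2)
    for v in rows:
        r=g[v]; 
        segs=[]
        for a,b in((235,279),(281,325)):
            m=np.nonzero((r[a:b]>300)&(c['img'][v,a:b,2]>90))[0]+a
            if len(m): segs.append([(R.T@(ray(c,q,v,P[2]-.001)-P)*1000).round(1)[:2].tolist() for q in(m[0]-.5,m[-1]+.5)])
        out.append((v,segs))
    return out
E
python3 - <<'E'
from h import *
c=load('w4');o=ctrl.get_obs();P=np.array(o['position']);R=np.array(o['eef_rot'])
for t in tips(c,P,R,[148,150,152,154,156,158,160]):print(t)
E
```

```text
(148, [[[58.7, -23.2], [58.7, -19.9]]])
(150, [[[57.8, -23.2], [57.8, -14.3]], [[57.8, 8.6], [57.8, 11.8]]])
(152, [[[56.9, -23.3], [56.9, -14.4]], [[56.9, 8.6], [56.9, 11.9]]])
(154, [[[56.0, -23.3], [55.9, -14.4]], [[55.9, 9.1], [55.9, 11.9]]])
(156, [[[55.0, -23.3], [55.0, -14.4]], [[55.0, 9.1], [55.0, 11.4]]])
(158, [[[54.1, -23.3], [54.1, -13.9]], [[54.1, 9.1], [54.1, 11.4]]])
(160, [[[53.2, -23.4], [53.1, -14.0]], [[53.1, 9.1], [53.1, 11.5]]])
```

Request:
{"api": "send_rows", "payload": {"moves": [{"grip": 0.33,"delta_pos": [3,5,5],"turn": 0.02},{"grip": 0.33,"delta_pos": [3,5,25],"turn": 0.02},{"grip": 0.33,"delta_pos": [3,5,45],"turn": 0.02},{"grip": 0.33,"delta_pos": [3,5,52],"turn": 0.02},{"grip": 0.33,"delta_pos": [3,5,52],"turn": 0.02}]}}

```text
time: 6.92
position: [0.5276, 0.0391, 0.0793]
eef_rot: [[0.959, -0.285, -0.001], [-0.285, -0.959, 0.0], [-0.001, 0.0, -1.0]]
contact_force: [1.0, 0.9, -0.4]
opening: 0.0312
grasp_force: 2.8
```

Request:
{"api": "send_rows", "payload": {"moves": [{"grip": 0.33,"delta_pos": [0,0,0],"turn": 0},{"grip": 0.33,"delta_pos": [0,0,0],"turn": 0}]}}

```text
time: 7.18
position: [0.5279, 0.0391, 0.08]
eef_rot: [[0.959, -0.284, 0.001], [-0.284, -0.959, 0.0], [0.001, -0.0, -1.0]]
contact_force: [-0.9, 0.4, -1.0]
opening: 0.0309
grasp_force: 2.8
```

```bash
cat > m.py <<'E'
import sys
from h import *
f=sys.argv[1]
c=snap('wrist',f);o=ctrl.get_obs();print(o['time'],o['position'],o['opening'],o['grasp_force'],o['contact_force'])
R=np.array(o['eef_rot']);P=np.array(o['position']);print(R[:2,0].round(4))
for s,ce,m in comps(c,'ora',25):
    v,u=np.nonzero(m);r=cv2.minAreaRect(np.c_[u,v].astype(np.float32))
    p=[ray(c,*p,.06) for p in [r[0],*cv2.boxPoints(r)]]
    print(s,[(R.T@(q-P)*1000).round(1)[:2].tolist() for q in p],np.round(p[0],4))
for s,ce,m in comps(c,'red',25): print('red',ce,(R.T@(ray(c,*ce,P[2]+.007)-P)*1000).round(1))
for t in tips(c,P,R,range(146,176,3)):print(t)
cv2.imwrite(f'pics/{f}c.png',cv2.resize(c['img'][90:300,180:390,::-1],(600,600),interpolation=cv2.INTER_CUBIC))
E
python3 m.py w5
```

```text
7.225 [0.52784502 0.03914965 0.07997663] 0.030537171985179384 2.7873776480555534 [-0.50826239 -0.31458456 -1.20164294]
[ 0.9587 -0.2843]
[ 263  112   30   70 1134] [[58.2, -3.3], [75.4, -10.7], [75.6, 3.7], [40.1, 4.5], [39.9, -10.6]] [0.5846 0.0257 0.06  ]
red [310.  269.9] [ 0.9 12.6 -7. ]
red [252.9 271.5] [  0.1 -15.1  -7. ]
(146, [])
(149, [[[58.3, 8.7], [58.3, 11.9]]])
(152, [[[56.9, -17.1], [56.9, -13.8]], [[56.9, 8.7], [56.9, 12.0]]])
(155, [[[55.5, -16.7], [55.5, -13.8]], [[55.5, 9.2], [55.5, 11.5]]])
(158, [[[54.1, -16.7], [54.1, -13.9]], [[54.1, 9.2], [54.1, 11.5]]])
(161, [[[52.7, -16.7], [52.7, -13.9]], [[52.7, 8.7], [52.7, 11.6]]])
(164, [[[51.3, -16.8], [51.3, -13.9]], [[51.3, 8.8], [51.3, 11.6]]])
(167, [[[49.9, -16.3], [49.9, -14.0]], [[49.9, 8.8], [49.9, 11.6]]])
(170, [[[48.5, -16.4], [48.5, -13.5]], [[48.4, 8.8], [48.4, 11.6]]])
(173, [[[47.0, -16.4], [47.0, -13.5]], [[47.0, 8.8], [47.0, 11.7]]])
```

View pics/w5c.png

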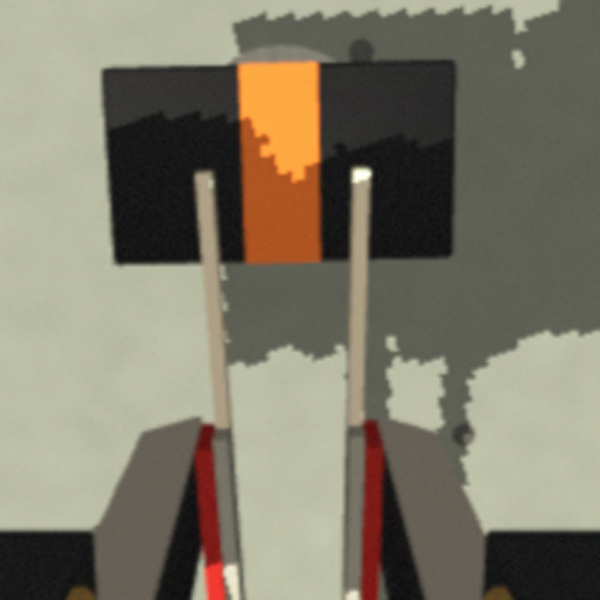

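Band centre is at (58.2, -3.3) mm in the tool frame and the tip middle at (58.5, -2.6), gap 22.5 mm. Lowering to just above the gauge, then squeezing in stages.

Request:
{"api": "send_rows", "payload": {"moves": [{"grip": 0.33,"delta_pos": [0,-0.7,4],"turn": 0},{"grip": 0.33,"delta_pos": [0,-0.7,8.5],"turn": 0},{"grip": 0.33,"delta_pos": [0,-0.7,8.5],"turn": 0},{"grip": 0.33,"delta_pos": [0,-0.7,8.5],"turn": 0}]}}

```text
time: 7.72
position: [0.5278, 0.0398, 0.0709]
eef_rot: [[0.959, -0.284, -0.0], [-0.284, -0.959, 0.0], [-0.0, -0.0, -1.0]]
contact_force: [0.3, 0.2, 0.5]
opening: 0.0309
grasp_force: 2.8
```

Request:
{"api": "send_rows", "payload": {"moves": [{"grip": 0.31,"delta_pos": [0,0,0],"turn": 0},{"grip": 0.295,"delta_pos": [0,0,0],"turn": 0},{"grip": 0.28,"delta_pos": [0,0,0],"turn": 0},{"grip": 0.275,"delta_pos": [0,0,0],"turn": 0},{"grip": 0.275,"delta_pos": [0,0,0],"turn": 0}]}}

```text
time: 8.35
position: [0.5278, 0.0398, 0.071]
eef_rot: [[0.959, -0.284, -0.0], [-0.284, -0.959, 0.0], [-0.0, -0.0, -1.0]]
contact_force: [0.0, -0.3, -1.1]
opening: 0.0262
grasp_force: 5.8
```

```bash
python3 m.py w6
```

```text
8.4 [0.52779595 0.03982105 0.07095172] 0.02574161173178378 5.8321405202150345 [ 0.09579165  0.50390959 -0.2687023 ]
[ 0.9587 -0.2843]
[ 263  111   31   73 1024] [[58.5, -2.9], [75.7, -10.1], [75.7, 4.4], [40.5, 4.7], [40.5, -10.6]] [0.5847 0.0259 0.06  ]
red [257.4 271.1] [  0.3 -12.9  -7. ]
red [304.8 270.3] [ 0.7 10.1 -7. ]
(146, [])
(149, [[[58.3, 5.4], [58.2, 7.7]]])
(152, [[[56.9, -13.3], [56.9, -10.0]], [[56.9, 4.9], [56.9, 8.2]]])
(155, [[[55.5, -13.4], [55.5, -10.1]], [[55.5, 4.9], [55.5, 7.8]]])
(158, [[[54.1, -13.4], [54.1, -10.1]], [[54.1, 5.0], [54.1, 7.8]]])
(161, [[[52.7, -12.9], [52.7, -9.6]], [[52.7, 5.0], [52.7, 7.8]]])
(164, [[[51.3, -13.0], [51.3, -10.1]], [[51.3, 5.0], [51.3, 7.8]]])
(167, [[[49.8, -12.5], [49.8, -10.1]], [[49.8, 5.0], [49.8, 7.8]]])
(170, [[[48.4, -12.5], [48.4, -10.2]], [[48.4, 5.0], [48.4, 7.9]]])
(173, [[[47.0, -12.6], [47.0, -9.7]], [[47.0, 5.0], [47.0, 7.9]]])
```

View pics/w6c.png

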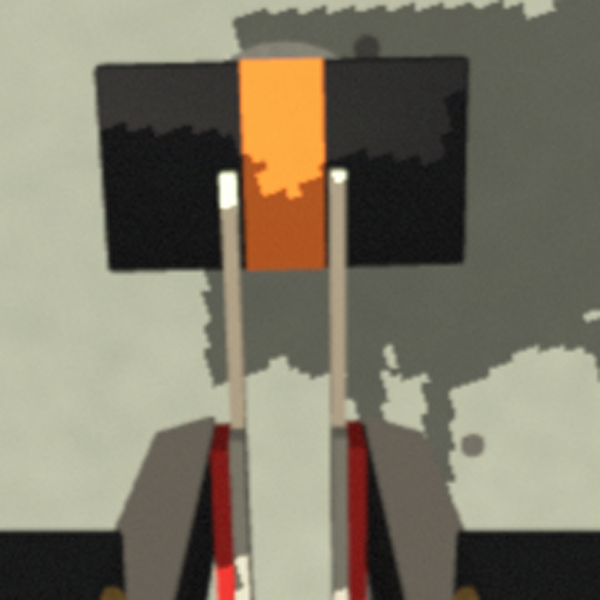

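Request:
{"api": "send_rows", "payload": {"moves": [{"grip": 0.27,"delta_pos": [0,-0.4,0],"turn": 0},{"grip": 0.264,"delta_pos": [0,-0.4,0],"turn": 0},{"grip": 0.264,"delta_pos": [0,-0.4,0],"turn": 0},{"grip": 0.264,"delta_pos": [0,-0.4,0],"turn": 0},{"grip": 0.264,"delta_pos": [0,-0.4,0],"turn": 0}]}}

```text
time: 9.02
position: [0.5279, 0.0402, 0.0709]
eef_rot: [[0.959, -0.284, -0.0], [-0.284, -0.959, 0.0], [-0.0, 0.0, -1.0]]
contact_force: [-0.0, -0.2, -0.8]
opening: 0.0249
grasp_force: 6.4
```

```bash
python3 m.py w7; python3 - <<'E'
from h import *
s=snap('side','side2')
u,v=proj(s,[.5847,.0258,.06]).round().astype(int);print(u,v)
w=cv2.imread('pics/w7c.png');cr=cv2.resize(s['img'][v-25:v+25,u-12:u+5+3,::-1],(240,600),interpolation=cv2.INTER_CUBIC) if 0 else cv2.resize(s['img'][v-30:v+30,u-10:u+10,::-1],(200,600),interpolation=cv2.INTER_CUBIC)
cv2.imwrite('pics/fin.png',np.hstack([w,cr]))
E
```

```text
9.075 [0.52788947 0.040214   0.0709335 ] 0.025110416698328978 6.433334872126579 [-0.33870524 -0.11206154  0.52340062]
[ 0.9588 -0.2842]
[264 111  29  73 918] [[58.6, -2.6], [75.7, -9.7], [76.1, 3.2], [40.5, 4.8], [40.0, -8.8]] [0.5848 0.0261 0.06  ]
[293 111   2  38  51] [[67.0, 4.7], [75.7, 4.4], [75.7, 4.9], [58.1, 5.1], [58.1, 4.6]] [0.5908 0.0166 0.06  ]
red [258.4 271.3] [  0.2 -12.4  -7. ]
red [303.6 270.5] [ 0.6  9.6 -7. ]
(146, [])
(149, [[[58.3, 4.0], [58.3, 6.8]]])
(152, [[[56.9, -12.4], [56.9, -9.1]], [[56.9, 4.0], [56.9, 7.3]]])
(155, [[[55.5, -12.4], [55.5, -9.1]], [[55.5, 4.0], [55.5, 6.8]]])
(158, [[[54.1, -12.4], [54.1, -9.1]], [[54.1, 4.0], [54.1, 6.9]]])
(161, [[[52.7, -12.5], [52.7, -9.2]], [[52.7, 4.5], [52.7, 6.9]]])
(164, [[[51.3, -12.0], [51.3, -9.2]], [[51.3, 4.5], [51.3, 6.9]]])
(167, [[[49.9, -12.0], [49.9, -9.2]], [[49.9, 4.5], [49.9, 6.9]]])
(170, [[[48.4, -12.1], [48.4, -9.2]], [[48.4, 4.5], [48.4, 6.9]]])
(173, [[[47.0, -12.1], [47.0, -9.2]], [[47.0, 4.6], [47.0, 6.9]]])
293 192
```

View pics/fin.png

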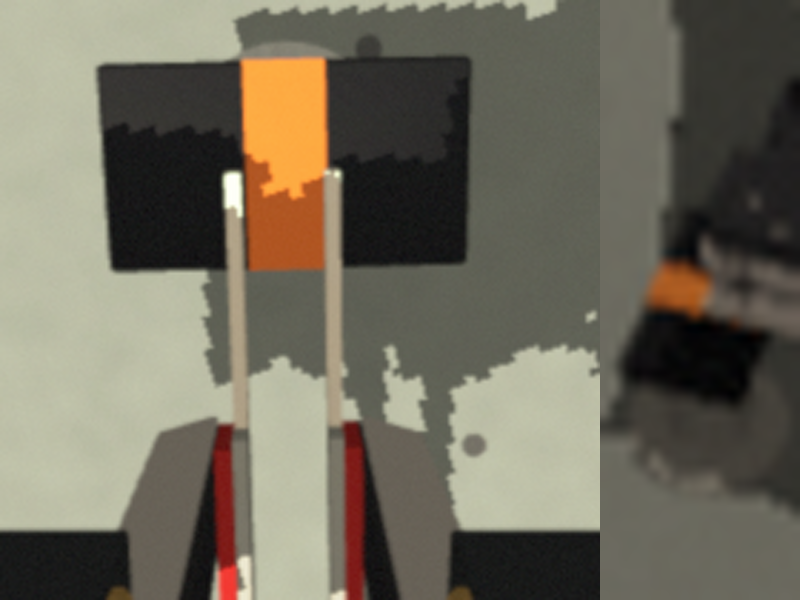

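The tips at (236,175) and (333,175) in the final crop sit at the two band edges. The gap is about 14 mm by opening (25 mm) and force (6.4 N), the underside is nominally 4 mm above the plate, and there is no contact force. Handing in.

```bash
python3 -c "
from h import *
print(order.hand_in())"
```

```text
the job is handed in; nothing more can be done
None
```

I handed the job in at about 9 s on the robot's clock: the gripper holds the tweezers about 4 mm above the orange gauge, one tip at each edge of the band, with the gap at about 14 mm (6.4 N on the grips, 25 mm opening); no verdict came back.

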